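# Shut the control box and hold the positioner's index plunger back

### The job

Free the welding positioner's plate for indexing: first push the open door of its control box shut until it snaps home on its catch, then grip the black knob of the index plunger beside the plate, pull it straight up as far as it will go so that the pin is clear of its hole, and hold it there. Finish while still holding the plunger fully up, with the door still shut, and leave the other things on the table where they are.

Things in the scene. Friction and masses are not known exactly. Their poses are not given: they have to be found in the camera images.
- positioner: Bench welding positioner, bolted down: orange base 180 x 160 x 50 mm, round steel faceplate 240 mm across with its top at z = 100 mm and a ring of index holes, a short steel workpiece (up to z = 152 mm) near its middle. An orange bracket (36 mm wide, top at z = 145 mm, with a 4 mm bush on it) stands on the positioner's own -x side, its outer face 150 mm from the axis, and overhangs the plate's rim; the index plunger stands upright in it. Origin: centre of the underside; z up.
- plunger (a joint): Lift of the index plunger in metres: 0 seated in the hole, 0.030 fully back against its stop; the pin has left the hole at 0.012. The plunger is an upright steel pin 10 mm across under a black round knob, sliding straight up. While seated the knob reaches from z = 152 to 196 mm: waist 24 mm across from 156 to 176 mm, flaring to a head 34 mm across from 183 mm up. A spring pulls it down: 6 N seated, 14 N at full stroke; let go, it snaps back.
- knob_grip (a point): Point on the knob's axis, near the top of its waist, 22 mm below the knob's top; z = 174 mm while seated. It rises with the plunger.
- pin_tip (a point): Lower end of the plunger's pin, on its axis; 12 mm below the plate's top while seated.
- seat_hole (a point): Mouth of the seat hole in the faceplate's top, z = 100 mm, under the plunger.
- control_box: The positioner's orange control box, bolted down: 140 (x) x 200 (y) x 160 mm high, with a 12 mm high black cover on top; its open front faces its own -x. Origin: centre of the underside.
- door (a joint): Angle of the control box's door in radians: 0 shut and seated on its catch, growing as it swings out to 1.3. Seen from above it shuts clockwise. The hinge rubs lightly and the door stays where it is left; over the last 0.11 rad a sprung roller catch resists with up to about 5 N at the free edge, then from 0.04 rad on it pulls the door home and keeps it there.
- door_hinge (a point): Point on the door's upright hinge axis (box's own -x, -y edge) at z = 160 mm. Its frame turns with the door: y points along the door to its free edge (197 mm away), x points into the box when shut.
- door_push (a point): Point on the door's outer face, 140 mm from the hinge axis, at z = 130 mm. The door is 12 mm thick, its outer face 12 mm from the hinge axis towards this frame's -x, and it reaches from z = 4 to 156 mm. A small black knob, 18 mm across and 14 mm proud, sits on the outer face 172 mm from the hinge axis at z = 45 mm. This frame turns with the door like door_hinge: -x points out of the outer face.
- stud_block: Bystander, loose: steel block 60 x 50 x 45 mm with an upright 8 mm rod, 135 mm tall over all. Origin: centre of its underside.
- spray_can: Bystander, loose: upright grey can, 66 mm across, 190 mm tall. Origin: centre of its underside.
- hammer: Bystander, loose: hammer 260 mm long lying flat. Origin: centre of its underside, its length along x.
- wire_brush: Bystander, loose: brush 200 mm long lying flat. Origin: centre of its underside, its length along x.
- magnet_square: Bystander, loose: red and steel welding magnet, 100 x 25 mm, 95 mm tall. Origin: centre of its underside.
- flange: Bystander, loose: flat steel ring, 90 mm across, 16 mm thick. Origin: centre of its underside.
- paste_jar: Bystander, loose: white jar, 70 mm across, 70 mm tall. Origin: centre of its underside.

How it is judged:
On the way, in this order (a step that is already met when the one before it is completed fails the run):
1. the door is shut and seated on its catch (value of joint door below 0.025 rad), for 0.2 s.
2. the plunger is pulled fully up and held by the gripper (value of joint plunger above 0.026 m and contact force between the fingers and plunger above 4 N and value of joint door below 0.025 rad), for 0.3 s.
At the end, for the whole second after the job is handed in: The plunger is up by more than 26 of its 30 mm (pin tip more than 10 mm above its hole) with the fingers bearing on it with more than 4 N, and the door is still shut to within 0.025 rad (all of step 2 and z of pin_tip in the frame of seat_hole above 0.01 m); the arm keeps its last pose, push and grip.
It fails at once if a loose bystander is pushed more than 20 mm from its place (distance of any of stud_block, spray_can, hammer, wire_brush, magnet_square, flange, paste_jar from where it was at the start of the episode above 0.02 m).
It also fails if it takes over 45 s, if anything falls off the work surface, if the arm or the gripper's body presses on something with over 40 N, if the wrist force passes 120 N, or if a joint passes its speed limit or range.

### The arm

A 7-joint arm with a two-finger parallel gripper is mounted at the origin on the work surface. World frame = base frame: x ahead of the robot, y to its left, z up, the work surface at z = 0. Lengths are in m, angles in rad, forces in N, time in s.
With the tool pointing down it reaches from about 0.425 to 0.875 m from the base axis. Payload 8.4 kg.
Tool frame: the origin (TCP) lies where the fingers leave the gripper's body, on its centre line; the fingertips stand 73 mm ahead of it and the grasp point (between the pads) lies 54 mm ahead of it; z points along the fingers, y is the line along which they close (so a half turn about z gives the same grasp; the last joint's range is limited). The gripper opens to 85 mm and grips with 20 to 120 N. Pads are 22 mm wide; open, the fingers measure 114 mm over their backs; the gripper's body (76 mm by 85 mm) begins 54 mm behind the grasp point. The pads swing forward as they close: fully open they stand 13 mm farther back than shut.
Start: joints at [-1.205, 0.333, 0.04, 1.465, -0.013, 1.343, -0.059], TCP at [0.291, 0.581, 0.304] pointing down, gripper open.
Joint ranges: [-2.58, 2.58], [-0.38, 2.09], [-1.3, 1.39], [0.25, 2.4], [-1.5, 4.64], [0.08, 2.09], [-2.65, 2.65]. Speed limits (rad/s): [2.22, 2.22, 2.79, 2.79, 3.14, 3.14, 3.14].

### API

Orientations are given as a rotation vector (axis times angle).
In Python, from bench import observe, capture, get_calibration, close_job, boxes_of, landmark_of gives the robot as it stands.
- The arm moves only by the tool play_rows, never from a script. Its argument "motion" is a list that holds one entry, the list of rows, each a list of 6 numbers: the shift along the tool's x, y, z in mm, then the turn, a rotation vector about the tool's x, y, z in degrees. A call has 1 to 5 rows; each row is the pose to reach, as a shift and turn from the pose commanded when the call began, along the tool's axes at that moment; what a row does not reach only later rows make up. A row lasts 1/12 s, in which the tool goes at most 41.7 mm and 7.16 degrees, less where a joint would pass 70% of its speed; a pose out of reach is approached as far as the arm can. A call with a gripper value outside its range is refused whole. "hand" is the opening, from -1 (shut) to 1 (fully open), set as the call begins (left out, the last holds). The fingers move at their own pace and stop on an object; the grip force is fixed at half the most. Time passes only in rows, so rows that repeat a pose let the fingers close. It gives the time, the measured TCP pose, the force, the opening and the grip force at its end, in the units of the state.
- observe(): the state, without advancing time (a new reading comes with each control period).
- capture(name): name is "scene" or "side" or "wrist"; returns (picture, depth): 480x640x3 uint8, red, green, blue; 480x640 float32, m along the optical axis (not along the pixel's ray), 0 where there is no reading.
- get_calibration(name): a dict with "fx", "fy", "cx", "cy" (pixels), "R" (3x3) and "t" (3): a world point X has camera coordinates R X + t; the wrist camera has in their place "hand_eye" (4x4, takes a point from camera to tool coordinates, whose origin is the TCP and whose axes are the flange's). Camera axes: x right, y down, z forward; pixel columns grow to the right and rows downward; lengths in m; the calibration is good to about 2 mm. A picture is of the moment at which its call begins: read the wrist's pose just before it. get_calibration takes no time and is no camera call.
- close_job(): hands the job in; it is judged then, once.
Trained networks look in the newest picture that a camera, given by its name, has taken for a name from the list of things; names that differ only in an ending like _2 or _b are one class to them, and where a whole thing is asked for, a point or a joint stands for the part that bears it (a point fixed in the world has none). Each returns a list of dicts, best first, with "confidence" (0 to 1); they miss things now and then, are a little off and sometimes report something else, mostly with a low value. They report only what shows in the picture. A call takes as long as a camera call.
- boxes_of(target, camera): "at" ([x, y, z] in m, in world coordinates, good to about 4 mm: the middle of the surface that is visible of it).
- landmark_of(target, camera): "at" ([x, y, z] in m, in world coordinates, good to about 4 mm: a listed point, or the origin of a listed thing).
The state is a dict: "clock": time; "joint_positions": joint angles; "qvel": joint speeds; "joint_efforts": joint torques, N m; "tool_pos": TCP position; "tcp_rot": TCP orientation; "force": force on the tool from outside, world axes, zero at the start; "wrist_torque": the same for the moment, N m; "finger_gap": finger opening in m; "finger_force": force on a finger pad.
Only numpy, scipy, OpenCV 4.12 (cv2) and the standard library are available. Lean on these libraries where they do the work, as an engineer would, in place of code of your own. Each camera call takes 0.05 s, during which the arm holds its last target. There are 200 camera calls.

## Working session

There is one attempt and no reset: what is moved stays moved. The work goes in short steps, Python scripts to look and compute and a tool call to move; the robot and the scene stay as the last step left them, time stands still between calls to the robot, and variables do not carry over. Pictures are saved under pics/ and viewed, at most 10 in all, crops included, and the job is handed in when it is done.

Besides the shell and the picture viewer there is one more tool, called in YAML: its name, and indented under it one key for each argument. play_rows: Moves the arm, as the interface text tells. Its arguments: {"type":"object","properties":{"motion":{"type":"array","items":{"type":"array","items":{"type":"array","items":{"type":"number"}}}},"hand":{"type":"number"}},"required":["motion"]}

```bash
mkdir -p pics; ls; cat > h.py <<'E'
from bench import *
import numpy as np, cv2
from scipy.spatial.transform import Rotation as Ro
np.set_printoptions(precision=4,suppress=True)
def save(cam,name):
    p,d=capture(cam); cv2.imwrite(f'pics/{name}.png',p[:,:,::-1]); return p,d
def st():
    s=observe(); print('t',s['clock'],'tcp',np.array(s['tool_pos']),'rot',np.array(s['tcp_rot']),'F',np.array(s['force']),'gap',s['finger_gap'],s['finger_force'],'q',np.array(s['joint_positions'])); print(Ro.from_rotvec(s['tcp_rot']).as_matrix()); return s
def totool(target,s=None):
    s=s or observe(); R=Ro.from_rotvec(s['tcp_rot']).as_matrix()
    return R.T@(np.array(target)-s['tool_pos'])*1000
E
python3 - <<'E'
from h import *
st()
for c in ['scene','side']:
    save(c,c+'0')
    print(c)
    for n in ['positioner','knob_grip','seat_hole','control_box','door_hinge','door_push','stud_block','spray_can','hammer','wire_brush','magnet_square','flange','paste_jar']:
        r=landmark_of(n,c); print(n,[(np.array(x['at']),round(x['confidence'],2)) for x in r[:2]])
E
```

```text
pics
t 0.0 tcp [0.2912 0.5807 0.303 ] rot [-0.7235 -3.0569  0.0025] F [ 0.4973 -0.9072 -0.1787] gap 0.08535946927707486 0.0 q [-1.2052  0.3339  0.0399  1.4662 -0.0134  1.3433 -0.0585]
[[-0.8939  0.4483 -0.0006]
 [ 0.4483  0.8939 -0.0015]
 [-0.0001 -0.0016 -1.    ]]
scene
positioner [(array([ 0.6225, -0.1853, -0.0053]), 0.78)]
knob_grip [(array([ 0.5199, -0.1533,  0.1734]), 0.77)]
seat_hole [(array([ 0.5184, -0.1491,  0.0999]), 0.98)]
control_box [(array([0.6278, 0.2839, 0.0052]), 0.65)]
door_hinge [(array([0.5828, 0.1671, 0.1578]), 0.58), (array([ 0.4225, -0.4432, -0.0021]), 0.43)]
door_push [(array([0.4749, 0.2594, 0.1275]), 0.73)]
stud_block [(array([0.7645, 0.0411, 0.0036]), 0.57)]
spray_can [(array([ 0.6738, -0.3709, -0.005 ]), 0.96), (array([ 0.621 , -0.1843, -0.0061]), 0.4)]
hammer [(array([ 0.3448, -0.2822, -0.0008]), 0.9)]
wire_brush [(array([ 0.3825, -0.0244, -0.0012]), 0.88), (array([ 0.6722, -0.3708, -0.0037]), 0.61)]
magnet_square [(array([ 0.5163, -0.1525,  0.1719]), 0.18), (array([0.6296, 0.2826, 0.001 ]), 0.17)]
flange [(array([0.4764, 0.2605, 0.1315]), 0.62), (array([ 0.425 , -0.448 ,  0.0005]), 0.56)]
paste_jar [(array([ 0.342 , -0.2849,  0.0007]), 0.2)]
side
positioner [(array([ 0.6235, -0.1867, -0.0037]), 0.87)]
knob_grip [(array([ 0.5192, -0.1549,  0.1743]), 0.61), (array([ 0.6242, -0.1848, -0.002 ]), 0.53)]
seat_hole [(array([ 0.5217, -0.153 ,  0.1008]), 0.74)]
control_box [(array([ 0.6302,  0.2845, -0.0018]), 0.95)]
door_hinge [(array([0.5834, 0.1685, 0.162 ]), 0.58)]
door_push [(array([0.4753, 0.2611, 0.134 ]), 0.56)]
stud_block [(array([ 0.7636,  0.0402, -0.0009]), 0.62)]
spray_can [(array([ 0.6721, -0.3688, -0.0004]), 0.72), (array([ 0.3395, -0.2853, -0.0001]), 0.23)]
hammer [(array([ 0.3403, -0.2823,  0.0008]), 0.89)]
wire_brush [(array([ 0.3864, -0.0256,  0.    ]), 0.63)]
magnet_square []
flange [(array([ 0.4227, -0.45  , -0.0026]), 0.64)]
paste_jar [(array([0.5592, 0.5276, 0.0016]), 0.63)]
```

View pics/scene0.png

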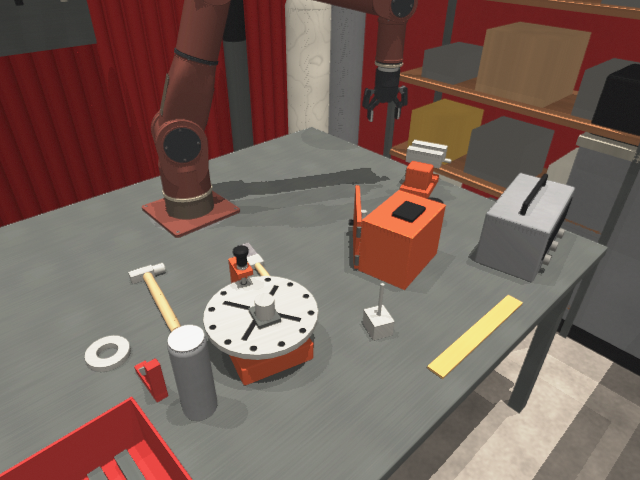

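View pics/side0.png

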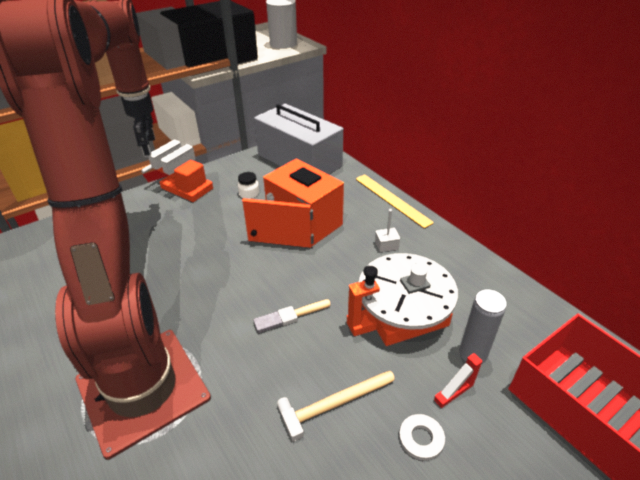

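The scene and side views agree. The door stands about 0.54 rad open at (0.475, 0.26), with its outer face towards the robot. The plunger knob is at pixel (240,255) in the scene view, about (0.520, -0.153). I'll move in front of the door first.

play_rows:
  motion:
    - [[-29, -25, 0, 0, 0, 0], [-58, -50, 0, 0, 0, 0], [-88, -75, 0, 0, 0, 0], [-118, -100, 0, 0, 0, 0], [-147, -124, 0, 0, 0, 0]]
  hand: -1

```text
clock: 1.82
tool_pos: [0.3678, 0.4023, 0.304]
tcp_rot: [0.724, 3.057, 0.0]
force: [0.4, 0.5, -0.1]
finger_gap: 0.0255
finger_force: 0.0
```

play_rows:
  motion:
    - [[-29, -25, 0, 0, 0, -6], [-58, -50, 0, 0, 0, -12], [-88, -75, 0, 0, 0, -18], [-118, -100, 0, 0, 0, -24], [-147, -124, 0, 0, 0, -30]]

```text
clock: 2.23
tool_pos: [0.4435, 0.2254, 0.3043]
tcp_rot: [-0.1, 3.139, 0.001]
force: [1.7, 0.1, 0.2]
finger_gap: -0.0001
finger_force: 0.0
```

play_rows:
  motion:
    - [[0, 0, 20, 0, 0, -6], [0, 0, 40, 0, 0, -12], [0, 0, 60, 0, 0, -18], [0, 0, 80, 0, 0, -25], [0, 0, 100, 0, 0, -25]]

```text
clock: 2.65
tool_pos: [0.443, 0.2274, 0.2033]
tcp_rot: [-0.782, 3.042, 0.001]
force: [-0.8, 1.7, 0.5]
finger_gap: 0.0002
finger_force: 0.0
```

```bash
python3 - <<'E'
from h import *
s=st(); save('scene','scene1')
for n in ['door_push','door_hinge','control_box']:
  print(n,[(np.array(x['at']),round(x['confidence'],2)) for x in landmark_of(n,'scene')[:2]])
for p in [(0.455,0.24,0.2),(0.53,0.30,0.2),(0.545,0.304,0.2)]: print(totool(p,s))
E
```

```text
t 2.65 tcp [0.443  0.2274 0.2033] rot [-0.7816  3.0422  0.0005] F [-0.7598  1.7247  0.5417] gap 0.00015628038366964788 0.0 q [-0.7999  0.1028  0.2514  1.9651 -0.0292  1.0764  1.5379]
[[-0.8762 -0.482   0.0005]
 [-0.482   0.8762  0.0005]
 [-0.0007  0.0002 -1.    ]]
door_push [(array([0.4732, 0.26  , 0.1307]), 0.87)]
door_hinge [(array([0.581 , 0.1678, 0.1582]), 0.82)]
control_box [(array([0.6303, 0.281 , 0.0016]), 0.76)]
[-16.5406   5.2506   3.2836]
[-111.1737   21.6692    3.3489]
[-126.2442   17.9436    3.3582]
```

play_rows:
  motion:
    - [[-17, 5, 0, 0, 0, 0], [-33, 10, 0, 0, 0, 0], [-49, 14, 0, 0, 0, 0], [-65, 18, 0, 0, 0, 0], [-80, 20, 0, 0, 0, 0]]

```text
clock: 3.27
tool_pos: [0.5048, 0.2842, 0.2057]
tcp_rot: [-0.769, 3.044, 0.001]
force: [-0.9, -0.9, 1.0]
finger_gap: -0.0002
finger_force: 0.7
```

```bash
python3 - <<'E'
from h import *
s=st(); save('side','side1'); save('scene','scene2')
for c in ['side','scene']:
  print([(np.array(x['at']),round(x['confidence'],2)) for x in landmark_of('door_push',c)[:2]])
for p in [(0.528,0.298,0.2),(0.535,0.3,0.2)]: print(totool(p,s))
E
```

```text
t 3.2667 tcp [0.5048 0.2842 0.2057] rot [-0.7689  3.0444  0.001 ] F [-0.8633 -0.9079  0.9632] gap -0.00022450128758350884 0.7467777917190688 q [-0.8015  0.2633  0.2484  1.7748 -0.0716  1.1105  1.536 ]
[[-0.8801 -0.4748  0.0013]
 [-0.4748  0.8801  0.001 ]
 [-0.0017  0.0002 -1.    ]]
[(array([0.513 , 0.2914, 0.1313]), 0.7)]
[(array([0.5221, 0.2979, 0.1327]), 0.77)]
[-26.9333   1.0888   5.7827]
[-34.0435  -0.475    5.7941]
```

play_rows:
  motion:
    - [[-8, 1, 0, 0, 0, 0], [-16, 1, 0, 0, 0, 0], [-23, 1, 0, 0, 0, 0], [-28, 1, 0, 0, 0, 0], [-28, 1, 0, 0, 0, 0]]

```text
clock: 3.88
tool_pos: [0.5288, 0.2975, 0.204]
tcp_rot: [-0.769, 3.046, -0.0]
force: [0.3, -0.4, -0.5]
finger_gap: -0.0002
finger_force: 0.0
```

```bash
python3 - <<'E'
from h import *
s=st(); p,d=save('side','side2'); save('scene','scene3')
for c in ['side','scene']:
 for n in ['door_push','door_hinge']:
  print([(np.array(x['at']),round(x['confidence'],2)) for x in landmark_of(n,c)[:1]])
cv2.imwrite('pics/crop2.png',cv2.resize(p[130:280,200:400,::-1],None,fx=3,fy=3))
E
```

```text
t 3.8833 tcp [0.5288 0.2975 0.204 ] rot [-0.7691  3.0457 -0.0002] F [ 0.2621 -0.4065 -0.5374] gap -0.000236761605562638 0.0 q [-0.7914  0.3196  0.2499  1.7078 -0.0861  1.1247  1.549 ]
[[-0.8801 -0.4748  0.0003]
 [-0.4748  0.8801 -0.    ]
 [-0.0002 -0.0002 -1.    ]]
[(array([0.5399, 0.3025, 0.1322]), 0.77)]
[(array([0.5807, 0.168 , 0.1612]), 0.69)]
[(array([0.5417, 0.3058, 0.1306]), 0.61)]
[(array([0.5804, 0.1681, 0.1561]), 0.54)]
```

View pics/crop2.png

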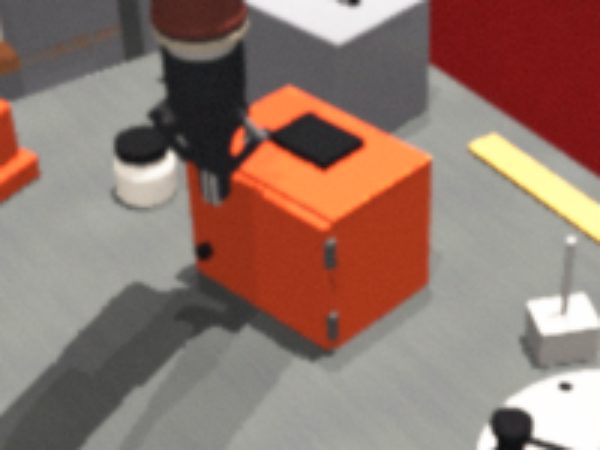

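The crop shows the door face flush with the box and no force on the tool, so it has probably snapped home. I'll press a little further to confirm.

play_rows:
  motion:
    - [[-3, 0, 0, 0, 0, 0], [-5, 0, 0, 0, 0, 0], [-7, 0, 0, 0, 0, 0], [-7, 0, 0, 0, 0, 0], [-7, 0, 0, 0, 0, 0]]

```text
clock: 4.6
tool_pos: [0.531, 0.299, 0.2034]
tcp_rot: [0.767, -3.037, 0.003]
force: [-19.6, -10.2, 14.1]
finger_gap: -0.0001
finger_force: 10.8
```

Firm contact at 22 N with the face not moving, so the door is shut. Next I back off and rise.

play_rows:
  motion:
    - [[10, 0, 0, 0, 0, 0], [30, 0, 0, 0, 0, 0], [45, 0, -20, 0, 0, 6], [55, 0, -55, 0, 0, 12], [60, 0, -90, 0, 0, 18]]
  hand: -1

```text
clock: 5.02
tool_pos: [0.48, 0.2712, 0.2942]
tcp_rot: [0.275, -3.127, 0.002]
force: [1.5, 0.6, -0.0]
finger_gap: 0.0001
finger_force: 0.0
```

play_rows:
  motion:
    - [[0, 0, 0, 0, 0, 7], [0, 0, 0, 0, 0, 14], [0, 0, 0, 0, 0, 21], [0, 0, 0, 0, 0, 28], [0, 0, 0, 0, 0, 35]]
  hand: 1

```text
clock: 5.43
tool_pos: [0.4815, 0.2723, 0.2942]
tcp_rot: [0.679, 3.067, 0.001]
force: [-0.0, -0.3, 0.2]
finger_gap: 0.0607
finger_force: 0.0
```

```bash
python3 - <<'E'
from h import *
s=st(); save('scene','scene4');save('side','side4')
for c in ['side','scene']:
 for n in ['door_push','knob_grip','seat_hole']:
  print(n,[(np.array(x['at']),round(x['confidence'],2)) for x in landmark_of(n,c)[:1]])
print(totool((0.5,-0.15,0.32),s))
E
```

```text
t 5.4333 tcp [0.4815 0.2723 0.2942] rot [0.6791 3.067  0.0007] F [-0.0258 -0.2618  0.2278] gap 0.06073684848950167 0.0 q [-0.8959  0.14    0.3337  1.7328 -0.0479  1.2763  0.5836]
[[-0.9065  0.4221  0.0004]
 [ 0.4221  0.9065  0.0003]
 [-0.0002  0.0005 -1.    ]]
door_push []
knob_grip [(array([ 0.5243, -0.1566,  0.1732]), 0.53)]
seat_hole [(array([ 0.5247, -0.1548,  0.1001]), 0.9)]
door_push [(array([0.5425, 0.3034, 0.1307]), 0.55)]
knob_grip [(array([ 0.5164, -0.152 ,  0.1699]), 0.85)]
seat_hole [(array([ 0.518 , -0.1476,  0.0974]), 0.6)]
[-195.0463 -374.9745  -25.9661]
```

play_rows:
  motion:
    - [[-18, -34, -3, 0, 0, 0], [-36, -69, -5, 0, 0, 0], [-54, -104, -7, 0, 0, 0], [-72, -139, -10, 0, 0, 0], [-90, -173, -12, 0, 0, 0]]

```text
clock: 6.25
tool_pos: [0.4909, 0.0754, 0.3063]
tcp_rot: [0.668, 3.069, 0.001]
force: [1.8, -0.5, 0.7]
finger_gap: 0.0852
finger_force: 0.0
```

play_rows:
  motion:
    - [[-18, -35, -3, 0, 0, 0], [-36, -70, -6, 0, 0, 0], [-54, -105, -9, 0, 0, 0], [-72, -140, -12, 0, 0, 0], [-90, -175, -14, 0, 0, 0]]

```text
clock: 6.67
tool_pos: [0.4997, -0.1213, 0.3205]
tcp_rot: [0.668, 3.069, 0.001]
force: [1.0, -0.8, -0.1]
finger_gap: 0.0856
finger_force: 0.0
```

play_rows:
  motion:
    - [[-10, -18, 0, 0, 0, 0], [-15, -27, 0, 0, 0, 0], [-15, -27, 0, 0, 0, 0], [-15, -27, 0, 0, 0, 0]]

```text
clock: 7.0
tool_pos: [0.5023, -0.15, 0.3199]
tcp_rot: [-0.67, -3.069, -0.0]
force: [0.3, 0.3, -0.1]
finger_gap: 0.0853
finger_force: 0.0
```

```bash
python3 - <<'E'
from h import *
s=st(); p,d=save('wrist','w1')
for n in ['knob_grip','seat_hole']:
  print(n,[(np.array(x['at']),round(x['confidence'],2)) for x in landmark_of(n,'wrist')[:1]])
print([(np.array(x['at']),round(x['confidence'],2)) for x in boxes_of('plunger','wrist')[:2]])
# knob top by depth: world points with z>0.18
k=get_calibration('wrist'); T=np.array(k['hand_eye'])
v,u=np.mgrid[:480,:640]; P=np.stack([(u-k['cx'])*d/k['fx'],(v-k['cy'])*d/k['fy'],d],-1).reshape(-1,3)
W=(P@T[:3,:3].T+T[:3,3])@Ro.from_rotvec(s['tcp_rot']).as_matrix().T+s['tool_pos']
m=(d.ravel()>0)&(W[:,2]>0.188)&(W[:,2]<0.205)&(np.hypot(W[:,0]-.52,W[:,1]+.153)<.05)
Q=W[m]; print(m.sum(),Q.mean(0) if m.any() else '',Q.min(0),Q.max(0))
E
```

```text
t 7.0 tcp [ 0.5023 -0.15    0.3199] rot [-0.6705 -3.069  -0.    ] F [ 0.2864  0.3436 -0.0519] gap 0.0853481464587659 0.0 q [-0.4741  0.0596  0.7176  1.7747 -0.0404  1.3224  1.3932]
[[-0.9089  0.417  -0.0002]
 [ 0.417   0.9089  0.0001]
 [ 0.0002 -0.     -1.    ]]
knob_grip [(array([ 0.5199, -0.1467,  0.1751]), 0.68)]
seat_hole []
[(array([ 0.5132, -0.1567,  0.1979]), 0.87)]
2044 [ 0.5181 -0.1535  0.1954] [ 0.5035 -0.171   0.1881] [ 0.5368 -0.1376  0.1985]
```

View pics/w1.png

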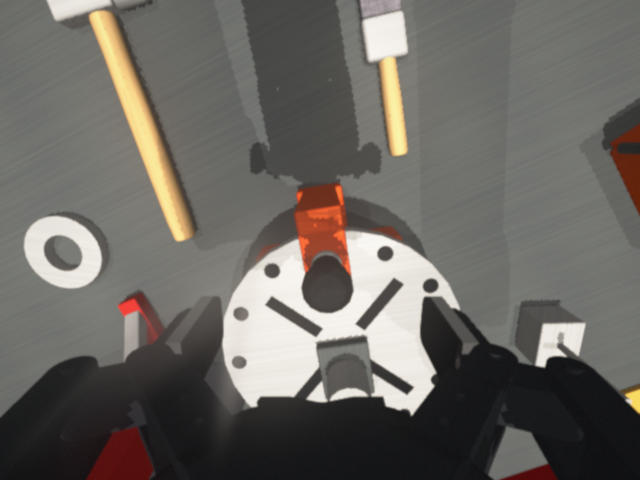

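The wrist view shows the knob at pixel (327,285), between the fingers and slightly off in tool x. Depth gives its top at z = 0.196 and its centre at (0.520, -0.154), which match the given sizes. I'll centre over it and descend.

play_rows:
  motion:
    - [[-18, 4, 10, 0, 0, 0], [-18, 4, 35, 0, 0, 0], [-18, 4, 60, 0, 0, 0], [-18, 4, 80, 0, 0, 0], [-18, 4, 94, 0, 0, 0]]

```text
clock: 7.62
tool_pos: [0.5199, -0.1525, 0.2239]
tcp_rot: [-0.667, -3.068, 0.0]
force: [-0.7, 0.9, 0.4]
finger_gap: 0.0853
finger_force: 0.0
```

play_rows:
  motion:
    - [[0, 0, 0, 0, 0, 0], [0, 0, 0, 0, 0, 0], [0, 0, 0, 0, 0, 0], [0, 0, 0, 0, 0, 0], [0, 0, 0, 0, 0, 0]]
  hand: -1

```text
clock: 8.03
tool_pos: [0.5208, -0.1544, 0.2275]
tcp_rot: [0.67, 3.068, -0.0]
force: [-2.8, 0.8, 4.3]
finger_gap: 0.0318
finger_force: 58.9
```

play_rows:
  motion:
    - [[0, 0, 0, 0, 0, 0], [0, 0, 0, 0, 0, 0], [0, 0, 0, 0, 0, 0], [0, 0, 0, 0, 0, 0], [0, 0, 0, 0, 0, 0]]

```text
clock: 8.45
tool_pos: [0.5208, -0.1544, 0.2274]
tcp_rot: [0.67, 3.067, 0.0]
force: [-2.7, -1.4, 6.9]
finger_gap: 0.032
finger_force: 58.7
```

Clamped on the knob's flare at 59 N. Pulling up gently.

play_rows:
  motion:
    - [[0, 0, -4, 0, 0, 0], [0, 0, -9, 0, 0, 0], [0, 0, -14, 0, 0, 0], [0, 0, -20, 0, 0, 0], [0, 0, -25, 0, 0, 0]]

```text
clock: 8.87
tool_pos: [0.5207, -0.1543, 0.2511]
tcp_rot: [0.67, 3.068, -0.002]
force: [7.6, -4.2, -14.0]
finger_gap: 0.032
finger_force: 60.5
```

play_rows:
  motion:
    - [[0, 0, -3, 0, 0, 0], [0, 0, -6, 0, 0, 0], [0, 0, -6, 0, 0, 0], [0, 0, -6, 0, 0, 0]]

```text
clock: 9.2
tool_pos: [0.5206, -0.1543, 0.2567]
tcp_rot: [0.67, 3.068, -0.002]
force: [7.3, -4.4, -14.5]
finger_gap: 0.0316
finger_force: 60.6
```

```bash
python3 - <<'E'
from h import *
s=st(); p,d=save('side','side5'); p2,_=save('scene','scene5')
for c in ['side','scene']:
 for n in ['knob_grip','pin_tip','door_push']:
  print(c,n,[(np.array(x['at']),round(x['confidence'],2)) for x in landmark_of(n,c)[:1]])
a=cv2.resize(p[200:340,300:440],None,fx=4,fy=4); cv2.imwrite('pics/crop5.png',a[:,:,::-1])
E
```

```text
t 9.2 tcp [ 0.5206 -0.1543  0.2567] rot [ 0.6702  3.068  -0.0017] F [  7.3177  -4.3681 -14.4721] gap 0.031614883576462555 60.61171513309091 q [-0.4439  0.1656  0.7262  1.8207 -0.1168  1.1975  1.4587]
[[-0.9089  0.417   0.001 ]
 [ 0.417   0.9089 -0.0013]
 [-0.0014 -0.0008 -1.    ]]
side knob_grip [(array([ 0.5202, -0.1564,  0.2033]), 0.46)]
side pin_tip [(array([ 0.5217, -0.1538,  0.1143]), 0.41)]
side door_push [(array([0.5425, 0.3018, 0.1344]), 0.8)]
scene knob_grip [(array([ 0.5188, -0.1546,  0.1989]), 0.74)]
scene pin_tip [(array([ 0.5203, -0.1525,  0.1213]), 0.77)]
scene door_push [(array([0.5418, 0.3066, 0.132 ]), 0.62)]
```

View pics/crop5.png

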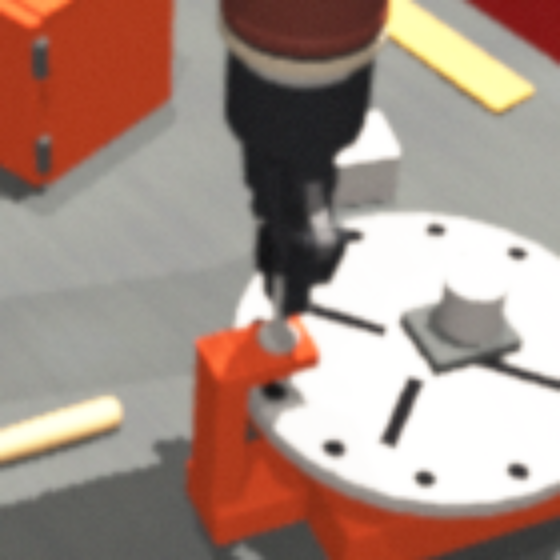

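The knob is lifted about 29 mm and the pin shows clear below the bracket (crop, around (275,330)). I'll go a few millimetres further to feel the stop.

play_rows:
  motion:
    - [[0, 0, -1, 0, 0, 0], [0, 0, -2, 0, 0, 0], [0, 0, -3, 0, 0, 0], [0, 0, -3, 0, 0, 0], [0, 0, -3, 0, 0, 0]]

```text
clock: 10.02
tool_pos: [0.5205, -0.1542, 0.2579]
tcp_rot: [0.67, 3.069, -0.004]
force: [14.7, -7.1, -32.1]
finger_gap: 0.0319
finger_force: 63.3
```

The stop shows as the force jumps to 32 N. I'll ease off 1.5 mm so the hold has margin, and check that it's steady.

play_rows:
  motion:
    - [[0, 0, 1.5, 0, 0, 0], [0, 0, 1.5, 0, 0, 0], [0, 0, 1.5, 0, 0, 0], [0, 0, 1.5, 0, 0, 0], [0, 0, 1.5, 0, 0, 0]]

```text
clock: 10.43
tool_pos: [0.5206, -0.1543, 0.2577]
tcp_rot: [0.67, 3.068, -0.002]
force: [9.2, -4.1, -17.8]
finger_gap: 0.0321
finger_force: 64.0
```

```bash
python3 - <<'E'
from h import *
s=st()
save('scene','scene6')
for n in ['knob_grip','pin_tip','door_push']:
  print(n,[(np.array(x['at']),round(x['confidence'],2)) for x in landmark_of(n,'scene')[:1]])
if s['finger_force']>40 and s['force'][2]<-14: print(close_job())
E
```

```text
t 10.4333 tcp [ 0.5206 -0.1543  0.2577] rot [ 0.6703  3.0683 -0.0023] F [  9.2026  -4.0872 -17.7777] gap 0.032085333293912575 64.04416592697089 q [-0.4444  0.1647  0.7263  1.8193 -0.1156  1.1999  1.4578]
[[-0.9089  0.417   0.0006]
 [ 0.417   0.9089 -0.0016]
 [-0.0012 -0.0012 -1.    ]]
knob_grip [(array([ 0.5227, -0.1516,  0.2022]), 0.64)]
pin_tip [(array([ 0.5222, -0.1537,  0.1203]), 0.68)]
door_push [(array([0.5408, 0.3034, 0.1327]), 0.72)]
the job is handed in; nothing more can be done
None
```

I handed the job in at about 10.5 s: the door measured shut, and the plunger was against its upper stop (about 30 mm up), held with about 64 N of grip; the verdict was not returned.

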